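# Put the wet ice scraper in the drying locker and leave its door on the airing notch

### The job

Raise the drying locker's door all the way until its stay locks, so that the door stays up by itself, and lay the blue ice scraper flat on the tray inside. Then lift the stay (the steel bar with the red grip) to unlock it and let the door come down, so that the stay's lower notch catches the pin and the door is left resting ajar on it. Leave the screwdriver, the wall hook and the black hinge where they are, and let go of everything.

Things in the scene. Friction and masses are not known exactly. Their poses are not given: they have to be found in the camera images.
- locker: White low drying locker fixed on the bench, 170 deep x 240 wide x 135 mm high, with a sloping wooden lift-up door as its top. Origin: under its middle, at bench height; x points from its front to its back (away from the robot), y to its left, z up. Front lip 62 mm, rear wall 135 mm above the bench, sides rising from 65 at the front to 130 mm at the back.
- tray (a point): Point on the level tray inside, mid-width, 40 mm above the bench, 5 mm behind the locker's origin; axes as the locker's. Clear room: 65 mm to the front, 75 to the back, 112 to either side. The scraper fits lengthwise across the width, best some 20 mm in front of this point, as the open door leans over the rear (its top 45 mm forward of the hinge).
- door_hinge (a point): Middle of the door's hinge line, along the locker's y axis, at the top rear edge: 80 mm behind the locker's origin, 130 mm above the bench.
- door_handle (a point): Middle of the door's handle, a round steel bar 14 mm thick, 100 mm long along the locker's y, 210 mm from the hinge line, 45 mm beyond the front edge of the door panel (10 mm thick, 240 wide). Closed, it lies 58 mm above the bench, 197 mm in front of the hinge, free all round. Pinch it from above; it turns between the fingers as the door rises.
- door (a joint): Door angle, rad: 0 closed (sloping 20 deg down to the front), grows as the handle rises; stop at 1.78. 0.35 kg, with a damper (0.5 N m s/rad): unlocked it sinks slowly by itself, 0.1 rad/s from fully up, up to 0.6 lower down. Locks at 1.66 when the stay's upper notch drops on the pin: raise it to about 1.73, then let it settle back. At 0.61 the lower (airing) notch catches it.
- door_pin (a point): Brass pin, 10 mm thick, standing out of the door's left edge 75 mm from the hinge line. The stay rests on it by its own weight and its two notches drop over it; going up, the door passes the lower notch by itself.
- stay (a joint): Stay angle, rad: 0 with the door closed, grows as its grip is lifted, to 0.9. Seated it reads 0.21 in the upper notch (door 1.66), 0.25 in the lower one (door 0.61). Teeth 11 mm: lifting it 0.1 to 0.15 rad frees the pin; hold it until the door has sunk below about 1.45, let it down onto the pin before the door is below 0.75, and the lower notch catches the door by itself.
- stay_pivot (a point): Axis of the stay (along the locker's y) on the locker's left flank: 90 mm in front of the locker's origin, 40 mm above the bench. The stay is a flat steel bar 245 mm long and 8 mm thick (0.12 kg) that slopes up and back from here over the door's pin.
- stay_grip (a point): Middle of the free part of the stay's red grip, a round bar 14 mm thick that sticks out 76 mm to the left along the locker's y axis, 239 mm from the pivot; this point lies 48 mm to the left of the bar. It can be pinched from above. About 225 mm above the bench when the door is locked up.
- scraper: Ice scraper, 175 mm long: black round handle 24 mm thick (x = -85 to 25 mm), blue head 70 mm wide and 14 mm high with a clear edge (x = 45 to 90 mm). Origin: underside, x along its length towards the blade, z up. Balance point near x = 9 mm; best gripped across the handle at about x = 0.
- screwdriver: Steel screwdriver, 190 mm, lying near the scraper; leave alone.
- wall_hook: Chrome wall hook on a 120 x 40 mm plate; leave alone.
- hinge: Black plastic hinge, 75 x 80 mm, lying open; leave alone.
Not all that is in view belongs to the job. Several things look just like the scraper: the one meant starts farthest to the robot's left.

How it is judged (in metres and radians):
On the way, in this order (a step that is already met when the one before it is completed fails the run):
1. the door is up and locked by its stay, released by the robot (value of joint door above 1.6 rad and value of joint stay between 0.17 and 0.245 rad and contact force between the fingers and door below 0.1 N and velocity of joint door between -0.02 and 0.02 rad/s), for 0.3 s.
2. the scraper lies flat on the tray, released, with the door still locked up (value of joint door above 1.6 rad and x of scraper in the frame of locker between -0.06 and 0.08 m and y of scraper in the frame of locker between -0.1 and 0.1 m and height (world z) of scraper below 0.05 m and angle between scraper's own z axis and vertical below 0.15 rad and contact force between the fingers and scraper below 0.1 N and linear speed of scraper below 0.03 m/s), for 0.2 s.
3. the stay is lifted off the pin while the door is still high (value of joint stay above 0.275 rad and value of joint door above 1.2 rad), for 0.1 s.
At the end, for the whole second after the job is handed in: The door rests at rest ajar with the pin in the stay's lower notch (door 0.55 to 0.67 rad, stay 0.20 to 0.28 rad), the scraper lies flat (within 0.15 rad) on the locker's tray, its origin within -60 to +80 mm in x and +-100 mm in y of the locker's origin and below 50 mm, at rest (value of joint door between 0.55 and 0.67 rad and value of joint stay between 0.2 and 0.28 rad and velocity of joint door between -0.03 and 0.03 rad/s and x of scraper in the frame of locker between -0.06 and 0.08 m and y of scraper in the frame of locker between -0.1 and 0.1 m and height (world z) of scraper below 0.05 m and angle between scraper's own z axis and vertical below 0.15 rad and linear speed of scraper below 0.03 m/s); the robot touches nothing.
It fails at once if the screwdriver, the wall hook or the hinge is moved by more than 30 mm (distance of any of screwdriver, wall_hook, hinge from where it was at the start of the episode above 0.03 m).
It also fails if it takes over 72 s, if anything falls off the work surface, if the arm or the gripper's body presses on something with over 40 N, if the wrist force passes 120 N, or if a joint passes its speed limit or range.

### The arm

A 6-joint arm with a two-finger parallel gripper is mounted at the origin on the work surface. World frame = base frame: x ahead of the robot, y to its left, z up, the work surface at z = 0. Lengths are in mm, angles in degrees, forces in N, time in s.
With the tool pointing down it reaches from about 300 to 875 mm from the base axis. Payload 4.2 kg.
Tool frame: the origin (TCP) lies on the centre line of the jaws, within the pads' length; the fingertips stand 11 mm ahead of it and the grasp point (between the pads) lies 8 mm behind it; z points along the fingers, y is the line along which they close (so a half turn about z gives the same grasp; the last joint's range is limited). The gripper opens to 85 mm and grips with 20 to 120 N. Pads are 22 mm wide; open, the fingers measure 114 mm over their backs; the gripper's body (76 mm by 85 mm) begins 54 mm behind the grasp point. The pads swing forward as they close: fully open they stand 13 mm farther back than shut.
Start: joints at [-76.547, 18.312, 89.639, -0, 72.044, -1.146], TCP at [144.932, -556.449, 242.338] pointing down, gripper open.
Joint ranges: [-177.97, 177.97], [-48.28, 115.42], [12.27, 149.76], [-77.06, 257.06], [2.81, 150.46], [-146.56, 146.56]. Speed limits (degrees/s): [147.25, 147.25, 180, 180, 180, 180].

### API

Orientations are given as a 3x3 rotation matrix whose columns are the frame's x, y, z axes.
In Python, from plant import robot gives the robot as it stands.
- The arm moves only by the shell command python3 -m jog 'ROWS' [OPENING] [FORCE]. ROWS is a JSON object of lists of equal length, an entry for each row: "offset": the shift along the tool's x, y, z each as a share of 0.4 m, from -1 to 1, a list of three; "dr": the turn, a rotation vector about the tool's x, y, z each as a share of 45 degrees, from -1 to 1, a list of three. In form: {"offset": [[x, y, z], ...], "dr": [[ax, ay, az], ...]}. A call has 1 to 8 rows; each row is the pose to reach, as a shift and turn from the pose commanded when the call began, along the tool's axes at that moment; what a row does not reach only later rows make up. A row lasts 1/12 s, in which the tool goes at most 41.7 mm and 7.16 degrees, less where a joint would pass 70% of its speed; a pose out of reach is approached as far as the arm can. A call with a number of a shift or a turn outside -1 to 1 is refused whole. A call with a gripper value outside its range is refused whole. OPENING is the opening, from -1 (shut) to 1 (fully open), so that 0 is half open, set as the call begins (- or left out, the last holds). The fingers move at their own pace and stop on an object; FORCE is the grip in N (left out, the last holds). Time passes only in rows, so rows that repeat a pose let the fingers close. It gives the time, the measured TCP pose, the force, the opening and the grip force at its end, in the units of the state.
- robot.sense(): the state, without advancing time (a new reading comes with each control period).
- robot.get_image(name): name is "side" or "top" or "wrist"; returns a dict with "color" (400x640x3 uint8, red, green, blue), "depth" (400x640 float32, mm along the optical axis (not along the pixel's ray), 0 where there is no reading), "fovy" (degrees; the focal length in pixels is half the picture's height over the tangent of half this angle, whatever the lens; pixels are square), "cx", "cy" (the principal point, pixels), "R" (3x3) and "t" (3): a world point X has camera coordinates R X + t. Camera axes: x right, y down, z forward; pixel columns grow to the right and rows downward; lengths in mm; the calibration is good to about 2 mm. A picture is of the moment at which its call begins.
- robot.close_job(): hands the job in; it is judged then, once.
The state is a dict: "t": time; "qpos": joint angles; "dq": joint speeds; "effort": joint torques, N m; "tcp_pos": TCP position; "tcp_rot": TCP orientation; "wrist_force": force on the tool from outside, world axes, zero at the start; "ft_torque": the same for the moment, N m; "finger_gap": finger opening in mm; "finger_force": force on a finger pad.
Only numpy, scipy, OpenCV 4.12 (cv2) and the standard library are available. Lean on these libraries where they do the work, as an engineer would, in place of code of your own. Each camera call takes 0.05 s, during which the arm holds its last target. There are 200 camera calls.

## Working session

There is one attempt and no reset: what is moved stays moved. The work goes in short steps, Python scripts to look and compute and a shell command to move; the robot and the scene stay as the last step left them, time stands still between calls to the robot, and variables do not carry over. Pictures are saved under pics/ and viewed, at most 12 in all, crops included, and the job is handed in when it is done.

```bash
ls; mkdir -p pics
cat > h.py <<'E'
import numpy as np, cv2
from plant import robot
def K(im): 
    return 200/np.tan(np.radians(im["fovy"])/2)
def save(im,n,box=None,s=1):
    c=im["color"][:,:,::-1]
    if box: c=c[box[1]:box[3],box[0]:box[2]]
    cv2.imwrite("pics/"+n+".png",cv2.resize(c,None,fx=s,fy=s,interpolation=cv2.INTER_CUBIC))
def pts(im):
    f=K(im); v,u=np.mgrid[0:400,0:640]; d=im["depth"]
    P=np.stack([(u-im["cx"])/f*d,(v-im["cy"])/f*d,d],-1)
    return (P-im["t"])@np.asarray(im["R"])   # R^T (P-t)
def proj(im,X):
    c=np.asarray(im["R"])@np.asarray(X,float)+im["t"]; f=K(im)
    return c[:2]/c[2]*f+[im["cx"],im["cy"]]
E
python3 - <<'E'
from h import *
import pickle
for n in ("top","side"):
    im=robot.get_image(n); save(im,n+"0",s=1.25); pickle.dump(im,open(n+"0.pkl","wb"))
    print(n,im["fovy"],np.round(np.linalg.inv(im["R"])@-np.array(im["t"])), np.round(im["R"],2).tolist())
s=robot.sense();print(s["t"],s["tcp_pos"],s["tcp_rot"],s["finger_gap"],s["wrist_force"])
E
```

```text
pics
top 50.78267584567703 [ 367.   69. 1173.] [[-0.01, -1.0, 0.03], [-0.98, 0.0, -0.18], [0.18, -0.03, -0.98]]
side 56.70766827263408 [154. 680. 995.] [[-0.84, -0.54, -0.0], [-0.41, 0.64, -0.65], [0.35, -0.55, -0.76]]
0.1 [ 144.8392834  -556.04864619  241.57193044] [[ 9.67704505e-01  2.52086968e-01 -3.88676026e-04]
 [ 2.52087267e-01 -9.67703319e-01  1.51548909e-03]
 [ 5.91196945e-06 -1.56452590e-03 -9.99998776e-01]] 85.39662285952583 [ 0.2297109  -0.56604836 -0.47353139]
```

View pics/top0.png

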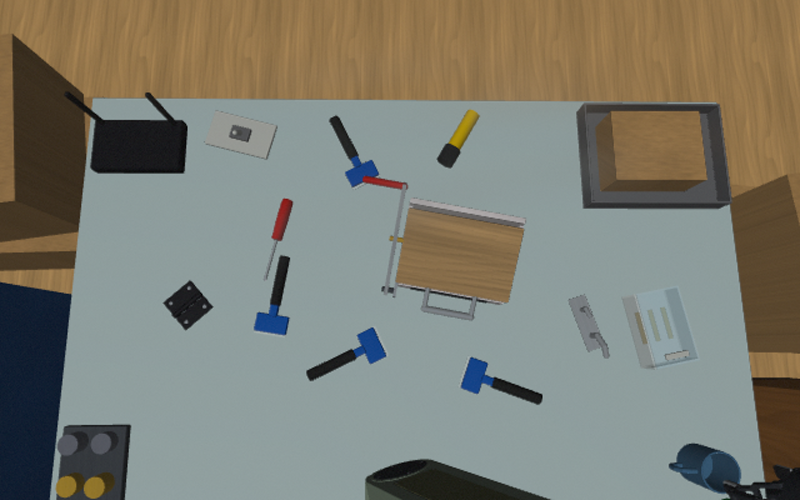

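View pics/side0.png

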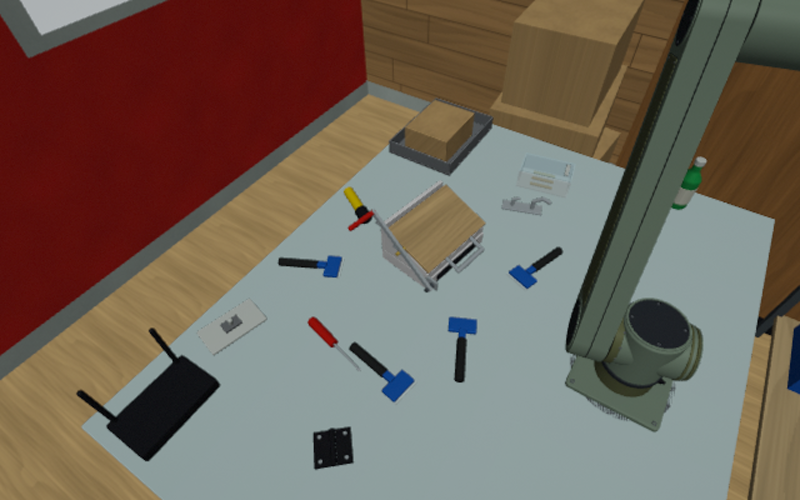

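Candidates for the scraper in the top view (800x500 picture): (355,155), (275,300), (350,355) and (500,382). The one farthest to the robot's left is (275,300), next to the screwdriver at (278,240). The locker is at (460,250) with its handle at (450,308) and the red grip at (385,183).

```bash
cat > m.py <<'E'
from h import *
import pickle
im=pickle.load(open("top0.pkl","rb")); P=pts(im); c=im["color"].astype(int)
hsv=cv2.cvtColor(im["color"],cv2.COLOR_RGB2HSV)
def box(m,b):
    o=np.zeros_like(m); o[b[1]:b[3],b[0]:b[2]]=m[b[1]:b[3],b[0]:b[2]]; return o&(im["depth"]>0)
print("bench z",np.median(P[300:330,230:260,2]))
# door
wood=box((hsv[...,0]<25)&(hsv[...,1]>60)&(hsv[...,2]>80),(318,150,425,250))
n,l,st,_=cv2.connectedComponentsWithStats(cv2.erode(wood.astype(np.uint8),np.ones((2,2))))
k=1+st[1:,4].argmax(); q=P[l==k]; print("door px",st[k])
A=np.c_[q[:,:2],np.ones(len(q))]; co=np.linalg.lstsq(A,q[:,2],rcond=None)[0]
print("plane slope",np.degrees(np.arctan(np.hypot(*co[:2]))),"yaw of slope",np.degrees(np.arctan2(co[1],co[0])))
r=cv2.minAreaRect(q[:,:2].astype(np.float32)); print("door rect",r); print(cv2.boxPoints(r), [co@[*p,1] for p in cv2.boxPoints(r)])
# handle
h=box((hsv[...,1]<40)&(P[...,2]>40)&(P[...,2]<85),(330,225,390,260)); q=P[h]; r=cv2.minAreaRect(q[:,:2].astype(np.float32)); print("handle",len(q),r,np.median(q[:,2]))
# red grip
g=box(((hsv[...,0]<8)|(hsv[...,0]>172))&(hsv[...,1]>120),(285,135,330,155)); q=P[g]; print("grip",len(q),cv2.minAreaRect(q[:,:2].astype(np.float32)),np.median(q[:,2]),q[:,2].max())
# scraper
b=box((hsv[...,0]>100)&(hsv[...,0]<130)&(hsv[...,1]>120),(195,200,245,275)); k=box((hsv[...,2]<60)&(P[...,2]>5),(205,200,240,252))
B=P[b];H=P[k]; print("blue",cv2.minAreaRect(B[:,:2].astype(np.float32)),np.median(B[:,2])); print("hnd",cv2.minAreaRect(H[:,:2].astype(np.float32)),H[:,2].max())
q=np.r_[B,H]; print("all",cv2.minAreaRect(q[:,:2].astype(np.float32)))
d=B[:,:2].mean(0)-H[:,:2].mean(0);print("means",B.mean(0),H.mean(0),"axis",np.degrees(np.arctan2(d[1],d[0])))
save(im,"crop0",(190,130,440,290),3)
E
python3 m.py
```

```text
bench z 0.5082654378530824
door px [ 319  168  100   74 5366]
plane slope 19.954480645054655 yaw of slope -10.483619107357404
door rect ((551.313232421875, -87.05445861816406), (247.7772674560547, 147.74664306640625), 79.51513671875)
[[ 456.12863  -195.43137 ]
 [ 601.4084   -222.31769 ]
 [ 646.4978     21.322449]
 [ 501.21808    48.20877 ]] [np.float64(78.79773170730252), np.float64(132.44023483956818), np.float64(132.4421741298453), np.float64(78.79968189266123)]
handle 358 ((455.8862609863281, -73.63407135009766), (161.60369873046875, 52.585262298583984), 79.81217956542969) 64.88837647934261
grip 158 ((681.4690551757812, 66.87754821777344), (77.86182403564453, 13.306150436401367), 78.00816345214844) 192.67441273109495 199.6770108615466
blue ((429.20330810546875, 306.4316101074219), (69.97260284423828, 59.94400405883789), 80.35420989990234) 14.48873613080798
hnd ((511.4425964355469, 292.17828369140625), (21.78804588317871, 108.63157653808594), 80.54641723632812) 29.241790215725057
all ((482.352783203125, 297.3983459472656), (69.97260284423828, 167.7672576904297), 80.35420989990234)
means [422.31390127 307.28553402  14.97758617] [510.95571227 290.85362641  21.57036055] axis 169.49805091584372
```

View pics/crop0.png

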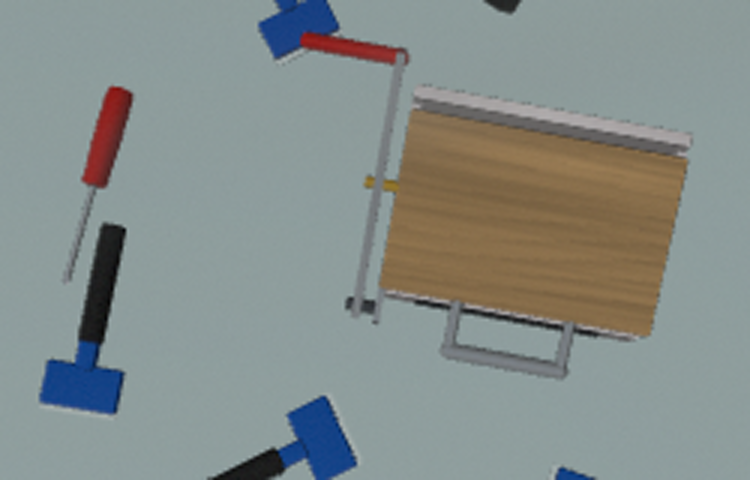

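The crop confirms the choice: the leftmost scraper has its handle at (100,285) and blade at (80,385), with the screwdriver tip close by at (67,280). I'll refine the locker pose next.

```bash
cat > loc.py <<'E'
from m import *
Y=np.radians(-10.48); ex=np.array([np.cos(Y),np.sin(Y)]); ey=np.array([-np.sin(Y),np.cos(Y)])
O=np.array([553.,-87.5])
def L(q): d=q[:,:2]-O; return np.c_[d@ex,d@ey,q[:,2]]
q=L(P.reshape(-1,3)); W=(wood>0).ravel()
w=q[W&(q[:,2]>70)&(q[:,2]<140)]
for x0 in (-60,-40,0,20,40): 
    s=w[abs(w[:,0]-x0)<8]; print(x0,"door y",np.percentile(s[:,1],[0.5,99.5]))
for y0 in (-80,0,80):
    s=w[abs(w[:,1]-y0)<8]; print(y0,"door x",np.percentile(s[:,0],[0.5,99.5]))
f=q[(q[:,0]<-98)&(q[:,0]>-140)&(abs(q[:,1])<100)&(q[:,2]>35)]
print("handle n",len(f),"x",np.percentile(f[:,0],[1,50,99]),"y",np.percentile(f[:,1],[1,99]),"z",np.percentile(f[:,2],[50,95]))
r=q[(q[:,2]>132)&(q[:,0]>60)&(q[:,0]<110)&(abs(q[:,1])<118)]; print("rear wall x",np.percentile(r[:,0],[2,98]))
E
python3 loc.py | tail -10
cat > go.py <<'E'
import numpy as np, sys
from plant import robot
from scipy.spatial.transform import Rotation as Ro
def toolR(yaw,tilt=0):   # yaw: world direction of tool y (deg); tool z down; tilt: turn about tool x
    a=np.radians(yaw); y=np.array([np.cos(a),np.sin(a),0]); z=np.array([0,0,-1.]); x=np.cross(y,z)
    return np.c_[x,y,z]@Ro.from_euler("x",tilt,degrees=True).as_matrix()
def go(p,yaw,tilt=0,s=None):
    s=s or robot.sense(); R=np.array(s["tcp_rot"])
    o=R.T@(np.array(p)-s["tcp_pos"])/400; d=Ro.from_matrix(R.T@toolR(yaw,tilt)).as_rotvec(degrees=True)/45
    print("offset",np.round(o,4),"dr",np.round(d,4),"rows>=",np.ceil(max(np.linalg.norm(o)*400/41.7,np.linalg.norm(d)*45/7.16)))
E
```

```text
-60 door y [-120.75825008  113.20019178]
-40 door y [-121.35667002  115.28274773]
0 door y [-121.27893618  123.04520297]
20 door y [-121.62180966  116.78817977]
40 door y [-120.50991141  114.77571294]
-80 door x [-74.98475808  73.03058795]
0 door x [-74.49037163  72.37487231]
80 door x [-74.84378443  72.16673056]
handle n 261 x [-124.04345735 -116.45218654  -98.82172664] y [-57.54947436  51.28089025] z [64.4295792  69.35448215]
rear wall x [64.3069392  94.72115327]
```

```bash
python3 -c "
from go import *
go([437.5,-69.2,130],-10.48)"
```

```text
offset [ 1.0148 -0.9929  0.2805] dr [-1.8000e-03 -1.1000e-03 -1.4426e+00] rows>= 14.0
```

```bash
python3 -m jog '{"offset":[[0.06,-0.06,0.0],[0.13,-0.13,0.02],[0.2,-0.2,0.05],[0.27,-0.27,0.08],[0.34,-0.34,0.1],[0.41,-0.41,0.12],[0.48,-0.47,0.13],[0.54,-0.52,0.14]],"dr":[[0,0,-0.09],[0,0,-0.18],[0,0,-0.27],[0,0,-0.36],[0,0,-0.45],[0,0,-0.55],[0,0,-0.65],[0,0,-0.75]]}' 0 30; python3 -c "
from go import *
go([437.5,-69.2,130],-10.48)"
```

```text
t: 0.77
tcp_pos: [301.8, -298.1, 185.7]
tcp_rot: [[0.661, 0.75, -0.001], [0.75, -0.661, 0.001], [0.0, -0.001, -1.0]]
wrist_force: [0.5, -0.1, 0.1]
finger_gap: 42.8
finger_force: 0.0
offset [ 0.6536 -0.1239  0.1396] dr [-0.0016 -0.0011 -0.6874] rows>= 7.0
```

```bash
python3 -m jog '{"offset":[[0.09,-0.02,0.02],[0.18,-0.04,0.04],[0.27,-0.06,0.06],[0.36,-0.08,0.08],[0.45,-0.095,0.1],[0.54,-0.11,0.12],[0.62,-0.12,0.135],[0.6536,-0.1239,0.1396]],"dr":[[0,0,-0.09],[0,0,-0.18],[0,0,-0.28],[0,0,-0.38],[0,0,-0.48],[0,0,-0.58],[0,0,-0.66],[0,0,-0.687]]}'; python3 -m jog '{"offset":[[0,0,0],[0,0,0],[0,0,0]],"dr":[[0,0,0],[0,0,0],[0,0,0]]}'; python3 -c "
from go import *
go([437.5,-69.2,50],-10.48)
from h import *
im=robot.get_image('wrist'); save(im,'w1')
print(proj(im,[437.5,-69.2,58]))
im=robot.get_image('side'); save(im,'s1',(330,0,640,260),2.2)"
```

```text
t: 1.43
tcp_pos: [439.5, -69.5, 129.5]
tcp_rot: [[0.181, 0.983, -0.001], [0.983, -0.181, 0.001], [0.001, -0.001, -1.0]]
wrist_force: [1.3, -0.2, -0.0]
finger_gap: 42.5
finger_force: 0.0
t: 1.68
tcp_pos: [437.7, -72.9, 130.4]
tcp_rot: [[0.187, 0.982, -0.001], [0.982, -0.187, -0.0], [-0.0, -0.001, -1.0]]
wrist_force: [-0.1, 0.2, -0.4]
finger_gap: 42.9
finger_force: 0.0
offset [ 0.009  -0.002   0.2009] dr [-0.0009  0.0005 -0.0064] rows>= 2.0
[317.85786311 211.05034908]
```

View pics/w1.png

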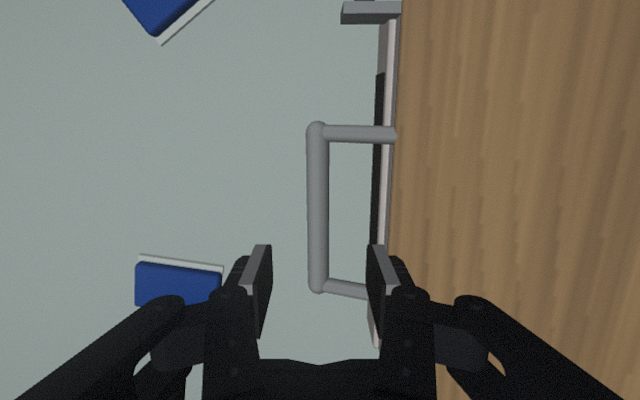

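The wrist view shows the handle bar from (318,125) to (318,288). Its middle is within about 4 px of the projected (318,211), so I'll go down and pinch it.

```bash
python3 -m jog '{"offset":[[0.003,0,0.04],[0.006,-0.001,0.1],[0.009,-0.002,0.16],[0.009,-0.002,0.195],[0.009,-0.002,0.2],[0.009,-0.002,0.2]],"dr":[[0,0,0],[0,0,0],[0,0,0],[0,0,0],[0,0,0],[0,0,0]]}' && python3 -m jog '{"offset":[[0,0,0],[0,0,0],[0,0,0],[0,0,0],[0,0,0]],"dr":[[0,0,0],[0,0,0],[0,0,0],[0,0,0],[0,0,0]]}' -1 25
cat >> go.py <<'E'
Y=np.radians(-10.48); ex=np.array([np.cos(Y),np.sin(Y),0]); ey=np.array([-np.sin(Y),np.cos(Y),0]); ez=np.array([0,0,1.])
O=np.array([552.5,-90.45,0])
def W(x,y,z): return O+x*ex+y*ey+z*ez
E
python3 - <<'E'
from go import *
s=robot.sense(); R=np.array(s["tcp_rot"]); b=np.radians(-20)
h=lambda th: W(80-210*np.cos(b+th),0,130+210*np.sin(b+th))
for th in np.arange(0.08,1.77,0.08):
    print(round(th,2),np.round(R.T@(h(th)-h(0))/400,3))
E
```

```text
t: 2.28
tcp_pos: [437.4, -69.4, 50.1]
tcp_rot: [[0.188, 0.982, -0.002], [0.982, -0.188, 0.0], [-0.0, -0.002, -1.0]]
wrist_force: [-0.6, 0.0, 0.2]
finger_gap: 42.9
finger_force: 0.0
t: 2.7
tcp_pos: [437.6, -69.0, 51.5]
tcp_rot: [[0.186, 0.983, -0.0], [0.983, -0.186, -0.0], [-0.001, -0.0, -1.0]]
wrist_force: [-4.2, -1.4, 6.7]
finger_gap: 12.9
finger_force: 24.4
0.08 [-0.    -0.013 -0.04 ]
0.16 [-0.    -0.022 -0.081]
0.24 [-0.    -0.029 -0.122]
0.32 [-0.    -0.031 -0.164]
0.4 [-0.    -0.031 -0.206]
0.48 [-0.    -0.027 -0.248]
0.56 [-0.    -0.02  -0.289]
0.64 [-0.   -0.01 -0.33]
0.72 [-0.     0.004 -0.37 ]
0.8 [-0.     0.021 -0.408]
0.88 [-0.     0.041 -0.445]
0.96 [ 0.     0.063 -0.481]
1.04 [ 0.     0.089 -0.514]
1.12 [ 0.     0.117 -0.545]
1.2 [ 0.     0.147 -0.574]
1.28 [ 0.     0.18  -0.601]
1.36 [ 0.001  0.214 -0.624]
1.44 [ 0.001  0.251 -0.645]
1.52 [ 0.001  0.289 -0.663]
1.6 [ 0.001  0.328 -0.678]
1.68 [ 0.001  0.369 -0.69 ]
1.76 [ 0.001  0.41  -0.698]
```

```bash
python3 -m jog '{"offset":[[0,-0.013,-0.04],[0,-0.022,-0.081],[0,-0.029,-0.122],[0,-0.031,-0.164],[0,-0.031,-0.206],[0,-0.027,-0.248],[0,-0.02,-0.289],[0,-0.01,-0.33]],"dr":[[0,0,0],[0,0,0],[0,0,0],[0,0,0],[0,0,0],[0,0,0],[0,0,0],[0,0,0]]}' && python3 -m jog '{"offset":[[0,0.014,-0.04],[0,0.031,-0.078],[0,0.051,-0.115],[0,0.073,-0.151],[0,0.099,-0.184],[0,0.127,-0.215],[0,0.157,-0.244],[0,0.19,-0.271]],"dr":[[0,0,0],[0,0,0],[0,0,0],[0,0,0],[0,0,0],[0,0,0],[0,0,0],[0,0,0]]}'; python3 -c "
from go import *
go(W(80-210*np.cos(np.radians(-20)+1.28),0,122+210*np.sin(np.radians(-20)+1.28)),-10.48)"
```

```text
t: 3.37
tcp_pos: [432.4, -68.0, 182.9]
tcp_rot: [[0.186, 0.983, -0.003], [0.983, -0.186, -0.0], [-0.001, -0.003, -1.0]]
wrist_force: [0.2, -1.6, -5.9]
finger_gap: 12.8
finger_force: 24.4
t: 4.03
tcp_pos: [500.8, -80.7, 293.2]
tcp_rot: [[0.186, 0.982, -0.018], [0.983, -0.186, 0.003], [-0.0, -0.018, -1.0]]
wrist_force: [-22.5, 4.1, 20.0]
finger_gap: 13.0
finger_force: 26.1
offset [-0.0003  0.0181  0.0066] dr [-0.0228  0.0004 -0.0055] rows>= 1.0
```

```bash
python3 -m jog '{"offset":[[0,0,0],[0,0,0],[0,0,0]],"dr":[[0,0,0],[0,0,0],[0,0,0]]}'
cat > rad.py <<'E'
from go import *
s=robot.sense(); d=s["tcp_pos"]-O; x=d@ex-80; z=d[2]+8-130
print("r",np.hypot(x,z),"theta",np.arctan2(z,-x)+np.radians(20),"y",d@ey,"F loc",s["wrist_force"]@np.c_[ex,ey,ez])
E
python3 rad.py
```

```text
t: 4.28
tcp_pos: [503.5, -81.2, 295.1]
tcp_rot: [[0.186, 0.982, -0.008], [0.983, -0.186, 0.001], [-0.0, -0.008, -1.0]]
wrist_force: [-18.7, 3.2, 23.8]
finger_gap: 12.9
finger_force: 26.4
r 216.4197724412062 theta 1.2760377351743535 y 0.15544133643168798 F loc [-18.92652735  -0.29740127  23.81062649]
```

```bash
python3 -m jog '{"offset":[[0,0.01,-0.02],[0,0.03,-0.034],[0,0.067,-0.056],[0,0.105,-0.075],[0,0.144,-0.09],[0,0.185,-0.101],[0,0.205,-0.106],[0,0.205,-0.106]],"dr":[[0,0,0],[0,0,0],[0,0,0],[0,0,0],[0,0,0],[0,0,0],[0,0,0],[0,0,0]]}'; python3 rad.py
```

```text
t: 4.95
tcp_pos: [590.8, -97.5, 335.9]
tcp_rot: [[0.186, 0.983, 0.004], [0.983, -0.186, -0.0], [0.0, 0.004, -1.0]]
wrist_force: [-1.5, 1.3, 6.0]
finger_gap: 12.8
finger_force: 26.4
r 217.76268162250486 theta 1.730196909586826 y 0.04496316636976551 F loc [-1.68790173  1.00442459  5.96048294]
```

```bash
python3 -m jog '{"offset":[[0,0,0],[0,0,0],[0,0,0],[0,-0.012,0.002],[0,-0.024,0.004],[0,-0.034,0.007],[0,-0.034,0.007]],"dr":[[0,0,0],[0,0,0],[0,0,0],[0,0,0],[0,0,0],[0,0,0],[0,0,0]]}'; python3 rad.py; python3 -m jog '{"offset":[[0,0,0],[0,0,0],[0,0,0],[0,0,0],[0,0,0],[0,0,0]],"dr":[[0,0,0],[0,0,0],[0,0,0],[0,0,0],[0,0,0],[0,0,0]]}' 0; python3 -c "
from h import *
im=robot.get_image('side'); save(im,'s2',(250,0,640,290),2)"
```

```text
t: 5.53
tcp_pos: [576.5, -94.9, 332.1]
tcp_rot: [[0.186, 0.982, 0.005], [0.983, -0.186, -0.001], [0.0, 0.005, -1.0]]
wrist_force: [3.0, -0.5, 5.2]
finger_gap: 12.8
finger_force: 26.5
r 217.36157110214785 theta 1.6613461665783134 y 0.020916161626892558 F loc [2.99728476 0.0340523  5.21477125]
t: 6.03
tcp_pos: [576.0, -94.9, 330.1]
tcp_rot: [[0.186, 0.982, -0.001], [0.982, -0.186, 0.0], [-0.0, -0.001, -1.0]]
wrist_force: [0.1, 0.3, 0.3]
finger_gap: 42.3
finger_force: 0.0
```

View pics/s2.png

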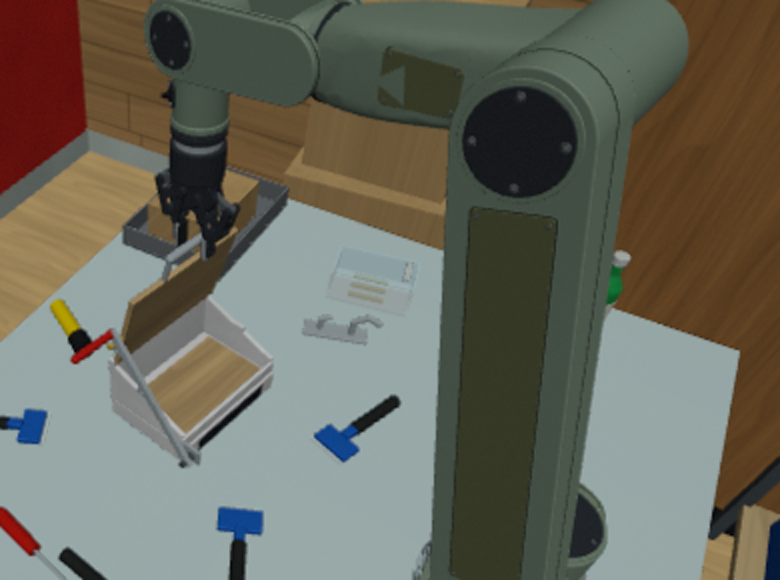

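The side view shows the door up at (170,290), with the stay running to the grip at (95,345) and the fingers open around the handle. I'll retreat upward, check the lock, and measure the wrist housing's height for clearance.

```bash
python3 - <<'E'
from h import *
im=robot.get_image('side'); P=pts(im); s=robot.sense()
for u,v in ((335,19),(345,19),(335,30),(335,44),(350,62),(348,75)): print((u,v),np.round(P[v,u]-s["tcp_pos"]))
E
python3 -m jog '{"offset":[[0,0,-0.03],[0,0,-0.08],[0,0,-0.13],[0,0,-0.15],[0,0,-0.15]],"dr":[[0,0,0],[0,0,0],[0,0,0],[0,0,0],[0,0,0]]}'
cat > ang.py <<'E'
from h import *; from go import *
def angles(im):
    P=pts(im); d=P-O; q=np.stack([d@ex,d@ey,d@ez],-1); hsv=cv2.cvtColor(im["color"],cv2.COLOR_RGB2HSV); v=im["depth"]>0
    red=v&((hsv[...,0]<8)|(hsv[...,0]>172))&(hsv[...,1]>120)&(q[...,1]>125)&(q[...,1]<230)&(q[...,0]>0)&(q[...,0]<130)&(q[...,2]>120)
    g=q[red]; m=np.median(g,0) if len(g)>5 else np.full(3,np.nan)
    wood=v&(hsv[...,0]<25)&(hsv[...,1]>60)&(hsv[...,2]>60)&(abs(q[...,1])<100)&(q[...,2]>125)&(q[...,2]<335)&(q[...,0]>-130)&(q[...,0]<85)
    w=q[wood]; 
    a=np.nan
    if len(w)>30: a=np.median(np.arctan2(w[:,2]-130,80-w[:,0])[np.hypot(w[:,2]-130,w[:,0]-80)>90])+np.radians(20)
    return "door~",a,len(w),"grip",np.round(m,1),len(g),"stay~",np.arctan2(m[2]-40,m[0]+90)-np.radians(38.7)
if __name__=="__main__":
    for n in ("side","top"): print(n,*angles(robot.get_image(n)))
E
python3 ang.py; python3 -c "
from go import *
a=np.radians(170.3); d=np.array([np.cos(a),np.sin(a),0]); p=np.array([481.6,297.4,0])+3*d
print(p); go(p+[0,0,110],80.3); go(p+[0,0,110],-99.7); print(robot.sense()['qpos'])"
```

```text
(335, 19) [ 13.  57. 308.]
(345, 19) [-15.  61. 316.]
(335, 30) [ 12.  58. 285.]
(335, 44) [ 31.  26. 235.]
(350, 62) [-15.  29. 203.]
(348, 75) [-11.  29. 167.]
t: 6.55
tcp_pos: [576.8, -95.0, 392.6]
tcp_rot: [[0.186, 0.982, 0.004], [0.982, -0.186, -0.001], [-0.0, 0.005, -1.0]]
wrist_force: [-0.2, -0.1, -0.1]
finger_gap: 42.8
finger_force: 0.0
side door~ 1.643884591889992 1033 grip [ 62.5 182.7 228.9] 102 stay~ 0.21625779160808867
top door~ 1.65698961368373 161 grip [ 61.8 177.3 230. ] 157 stay~ 0.22138522483814005
[478.64288959 297.90546814   0.        ]
offset [ 0.9195 -0.4212  0.6996] dr [-9.000e-04 -7.000e-04 -2.023e+00] rows>= 13.0
offset [ 0.9195 -0.4212  0.6996] dr [-7.000e-04  9.000e-04  1.977e+00] rows>= 13.0
[-1.04786122e+01  1.63098634e+01  7.17760583e+01 -5.57664405e-03
  9.19621919e+01  2.55539381e-01]
```

Locked: door about 1.65 and stay about 0.22. Next is the scraper.

```bash
python3 -m jog '{"offset":[[0.03,-0.02,0],[0.1,-0.06,0],[0.18,-0.1,0],[0.26,-0.14,0],[0.34,-0.18,0.02],[0.42,-0.21,0.05],[0.5,-0.25,0.09],[0.58,-0.29,0.14]],"dr":[[0,0,-0.1],[0,0,-0.23],[0,0,-0.37],[0,0,-0.51],[0,0,-0.65],[0,0,-0.79],[0,0,-0.9],[0,0,-1]]}'; python3 -c "
from go import *
p=np.array([478.6,297.9,110]); go(p,80.3)"
```

```text
t: 7.32
tcp_pos: [504.4, 156.1, 333.1]
tcp_rot: [[-0.566, 0.824, -0.0], [0.824, 0.566, -0.0], [-0.0, -0.0, -1.0]]
wrist_force: [1.0, -0.2, 0.1]
finger_gap: 42.7
finger_force: 0.0
offset [0.3288 0.1476 0.5578] dr [-3.000e-04 -1.000e-04 -1.018e+00] rows>= 7.0
```

```bash
python3 -m jog '{"offset":[[0.05,0.02,0.06],[0.1,0.05,0.14],[0.15,0.07,0.22],[0.2,0.09,0.3],[0.25,0.11,0.38],[0.3,0.14,0.46],[0.3288,0.1476,0.53],[0.3288,0.1476,0.5578]],"dr":[[0,0,-0.14],[0,0,-0.28],[0,0,-0.42],[0,0,-0.56],[0,0,-0.7],[0,0,-0.85],[0,0,-0.98],[0,0,-1.018]]}'; python3 -m jog '{"offset":[[0,0,0],[0,0,0],[0,0,0]],"dr":[[0,0,0],[0,0,0],[0,0,0]]}'; python3 -c "
from go import *
from h import *
p=np.array([478.6,297.9,13]); go(p,80.3)
im=robot.get_image('wrist'); save(im,'w3')
print(proj(im,[478.6,297.9,12]))"
```

```text
t: 7.57
tcp_pos: [505.1, 154.4, 333.7]
tcp_rot: [[-0.563, 0.826, -0.001], [0.826, 0.563, -0.001], [-0.0, -0.002, -1.0]]
wrist_force: [-0.7, -0.2, -0.0]
finger_gap: 42.7
finger_force: 0.0
offset [0.3341 0.1486 0.8014] dr [-2.200e-03 -6.000e-04 -1.023e+00] rows>= 9.0
[367.31825512  45.19077437]out of range: row 8 has -1.018, outside -1 to 1
```

View pics/w3.png

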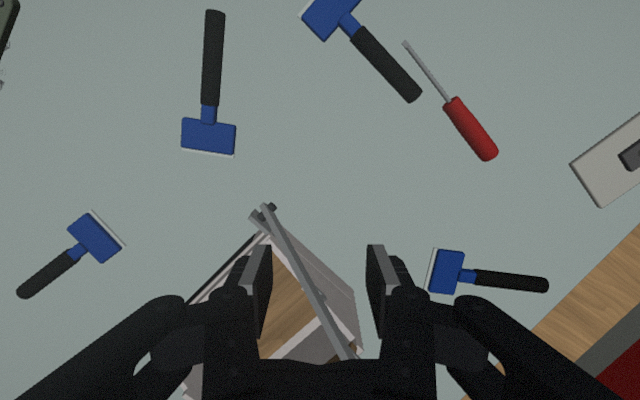

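The call was refused because one turn value was over 1. The view shows the target scraper at (370,50) beside the screwdriver, and the projected grip point (367,45) is on its handle. I'll send it again within range.

```bash
python3 -m jog '{"offset":[[0.05,0.02,0.06],[0.1,0.05,0.14],[0.15,0.07,0.22],[0.2,0.09,0.3],[0.25,0.11,0.38],[0.3,0.14,0.46],[0.334,0.1486,0.53],[0.334,0.1486,0.558]],"dr":[[0,0,-0.14],[0,0,-0.28],[0,0,-0.42],[0,0,-0.56],[0,0,-0.7],[0,0,-0.85],[0,0,-0.98],[0,0,-1]]}' && python3 -m jog '{"offset":[[0,0,0],[0,0,0],[0,0,0]],"dr":[[0,0,0],[0,0,-0.02],[0,0,-0.02]]}'; python3 -c "
from go import *
from h import *
p=np.array([478.6,297.9,13]); go(p,80.3)
im=robot.get_image('wrist'); save(im,'w4')
print(proj(im,[478.6,297.9,12]))"
```

```text
t: 8.28
tcp_pos: [478.0, 298.6, 107.6]
tcp_rot: [[-0.983, 0.183, -0.005], [0.183, 0.983, -0.002], [0.004, -0.003, -1.0]]
wrist_force: [0.3, -0.4, 0.1]
finger_gap: 43.0
finger_force: 0.0
t: 8.53
tcp_pos: [480.9, 298.1, 112.7]
tcp_rot: [[-0.985, 0.172, 0.003], [0.172, 0.985, 0.001], [-0.002, 0.002, -1.0]]
wrist_force: [0.0, 0.3, 0.7]
finger_gap: 42.9
finger_force: 0.0
offset [ 0.0062 -0.0018  0.2493] dr [ 0.0022  0.0031 -0.005 ] rows>= 3.0
[317.27067319 199.55734657]
```

View pics/w4.png

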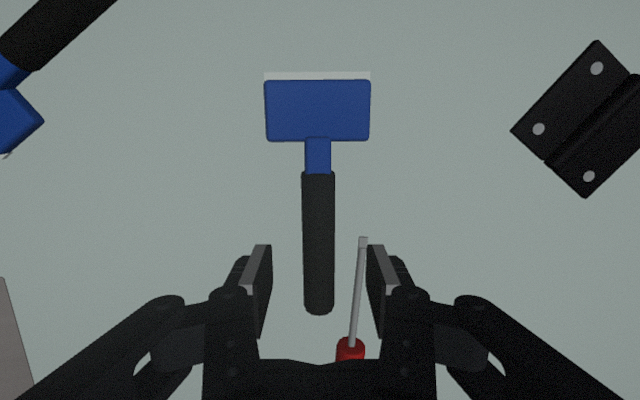

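The handle is centred at column 318 (rows 172–312) and the grip point at (317,200) is right. The screwdriver tip at (362,238) is about 30 mm back along the handle, which clears the 22 mm fingers. Descend and grip.

```bash
python3 -m jog '{"offset":[[0.006,-0.002,0.06],[0.006,-0.002,0.13],[0.006,-0.002,0.19],[0.006,-0.002,0.23],[0.006,-0.002,0.247],[0.006,-0.002,0.248],[0.006,-0.002,0.248]],"dr":[[0,0,0],[0,0,0],[0,0,0],[0,0,0],[0,0,0],[0,0,0],[0,0,0]]}' && python3 -m jog '{"offset":[[0,0,0],[0,0,0],[0,0,0],[0,0,0],[0,0,0]],"dr":[[0,0,0],[0,0,0],[0,0,0],[0,0,0],[0,0,0]]}' -1 45 && python3 -m jog '{"offset":[[0,0,-0.02],[0,0,-0.06],[0,0,-0.12],[0,0,-0.2],[0,0,-0.28],[0,0,-0.36],[0,0,-0.42],[0,0,-0.45]],"dr":[[0,0,0],[0,0,0],[0,0,0],[0,0,0],[0,0,0],[0,0,0],[0,0,0],[0,0,0]]}'; python3 -c "
from go import *
print(W(-70,0,180)); go(W(-70,2,180),-10.48,0); print(toolR(-10.48,8)[:,2]@ex,toolR(-10.48,-8)[:,2]@ex)"
```

```text
t: 9.17
tcp_pos: [477.8, 298.3, 13.2]
tcp_rot: [[-0.985, 0.172, 0.002], [0.172, 0.985, 0.001], [-0.002, 0.001, -1.0]]
wrist_force: [-0.4, -0.1, 0.6]
finger_gap: 42.8
finger_force: 0.0
t: 9.58
tcp_pos: [477.9, 298.7, 13.8]
tcp_rot: [[-0.985, 0.171, 0.003], [0.171, 0.985, 0.002], [-0.003, 0.002, -1.0]]
wrist_force: [0.2, 0.3, 7.7]
finger_gap: 22.8
finger_force: 44.2
t: 10.25
tcp_pos: [477.7, 298.8, 196.5]
tcp_rot: [[-0.985, 0.171, 0.005], [0.171, 0.985, 0.003], [-0.005, 0.004, -1.0]]
wrist_force: [0.4, -0.3, -2.2]
finger_gap: 22.0
finger_force: 44.3
[483.66770781 -77.71753944 180.        ]
offset [-0.1753 -0.9202  0.0382] dr [9.1000e-03 6.0000e-04 2.0143e+00] rows>= 13.0
-0.13917310096006544 0.13917310096006544
```

```bash
python3 -m jog '{"offset":[[0,-0.03,-0.05],[-0.02,-0.08,-0.08],[-0.03,-0.14,-0.1],[-0.05,-0.2,-0.11],[-0.07,-0.27,-0.12],[-0.08,-0.34,-0.12],[-0.1,-0.42,-0.12],[-0.11,-0.5,-0.12]],"dr":[[0,0,0.08],[0,0,0.2],[0,0,0.33],[0,0,0.46],[0,0,0.6],[0,0,0.74],[0,0,0.87],[0,0,0.99]]}' ; python3 -c "
from go import *
go(W(-70,3,235),-10.48,-4)"
```

```text
t: 10.92
tcp_pos: [485.7, 92.2, 240.6]
tcp_rot: [[-0.579, 0.815, 0.001], [0.815, 0.579, -0.0], [-0.001, 0.001, -1.0]]
wrist_force: [0.7, 0.1, -1.6]
finger_gap: 22.5
finger_force: 44.4
offset [-0.3383 -0.2448  0.014 ] dr [-0.083  -0.0352  1.0184] rows>= 7.0
```

```bash
python3 -m jog '{"offset":[[-0.05,-0.04,0],[-0.1,-0.075,0],[-0.15,-0.11,0],[-0.2,-0.145,0],[-0.25,-0.18,0.005],[-0.3,-0.217,0.01],[-0.33,-0.24,0.014],[-0.338,-0.245,0.014]],"dr":[[0,0,0.13],[0,0,0.27],[-0.02,-0.01,0.41],[-0.04,-0.02,0.55],[-0.05,-0.02,0.69],[-0.06,-0.03,0.83],[-0.08,-0.035,0.96],[-0.083,-0.035,0.995]]}' ; python3 -m jog '{"offset":[[0,0,0],[0,0,0]],"dr":[[0,0,0.02],[0,0,0.02]]}'
python3 - <<'E'
from go import *; from h import *
go(W(-65,3,130),-10.48,-8)
im=robot.get_image('top'); P=pts(im); hsv=cv2.cvtColor(im["color"],cv2.COLOR_RGB2HSV)
d=P-O; q=np.stack([d@ex,d@ey,d@ez],-1)
b=(im["depth"]>0)&(hsv[...,0]>100)&(hsv[...,0]<130)&(hsv[...,1]>120)&(q[...,2]>120)&(abs(q[...,0]+70)<120)&(abs(q[...,1])<160)
print(b.sum(), cv2.minAreaRect(q[b][:,:2].astype(np.float32)), np.median(q[b][:,2]))
save(im,"t5",(250,120,450,300),3)
E
```

```text
t: 11.58
tcp_pos: [483.8, -75.2, 234.5]
tcp_rot: [[0.165, 0.984, 0.067], [0.986, -0.164, -0.012], [-0.001, 0.068, -0.998]]
wrist_force: [-0.5, -0.1, -1.6]
finger_gap: 22.3
finger_force: 44.3
t: 11.75
tcp_pos: [484.9, -72.9, 234.8]
tcp_rot: [[0.174, 0.982, 0.068], [0.985, -0.174, -0.011], [0.001, 0.069, -0.998]]
wrist_force: [0.2, 0.5, -1.1]
finger_gap: 22.2
finger_force: 44.3
offset [-0.0051 -0.0064  0.2621] dr [-0.09   -0.0023  0.0095] rows>= 3.0
564 ((-76.66679382324219, 61.997947692871094), (82.53936767578125, 47.16379928588867), 0.2205193042755127) 235.29769889828378
```

View pics/t5.png

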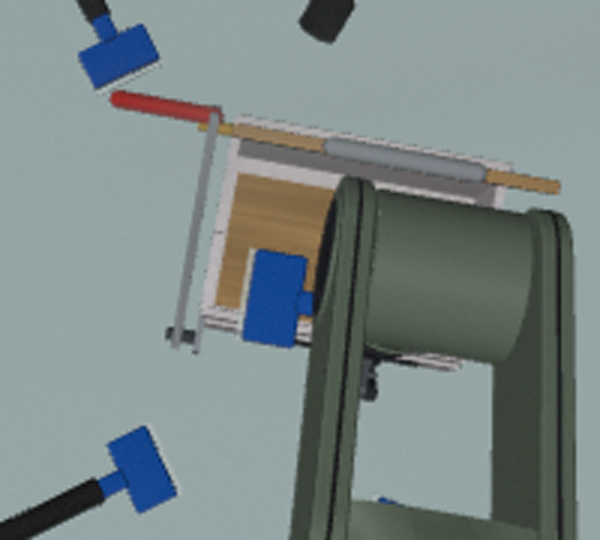

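The scraper hangs squarely across the locker with its head at (275,298), in front of the raised door bar at (405,155). I'll lower it ahead of the door, then move it in.

```bash
python3 -m jog '{"offset":[[-0.001,0,0.05],[-0.002,0,0.12],[-0.004,-0.004,0.19],[-0.005,-0.006,0.24],[-0.005,-0.006,0.262],[-0.005,-0.006,0.262]],"dr":[[0,0,0],[-0.02,0,0],[-0.04,0,0.01],[-0.06,0,0.01],[-0.067,0,0.01],[-0.067,0,0.01]]}'; python3 -c "
from go import *
go(W(-17,3,90),-10.48,-7);go(W(-17,3,58),-10.48,-7)"
```

```text
t: 12.3
tcp_pos: [487.6, -74.8, 127.4]
tcp_rot: [[0.18, 0.977, 0.114], [0.984, -0.179, -0.02], [0.001, 0.116, -0.993]]
wrist_force: [-1.1, 0.1, -1.7]
finger_gap: 22.4
finger_force: 44.4
offset [-0.0019  0.1125  0.1072] dr [-0.0082 -0.0019  0.002 ] rows>= 2.0
offset [-0.002   0.1033  0.1867] dr [-0.0082 -0.0019  0.002 ] rows>= 3.0
```

```bash
python3 -m jog '{"offset":[[0,0.03,0.02],[-0.001,0.06,0.05],[-0.002,0.09,0.08],[-0.002,0.11,0.107],[-0.002,0.109,0.13],[-0.002,0.106,0.155],[-0.002,0.104,0.175],[-0.002,0.103,0.183]],"dr":[[0,0,0],[0,0,0],[-0.008,0,0],[-0.008,0,0],[-0.008,0,0],[-0.008,0,0],[-0.008,0,0],[-0.008,0,0]]}'; python3 -m jog '{"offset":[[0,0,0],[0,0,0],[0,0,0]],"dr":[[0,0,0],[0,0,0],[0,0,0]]}'; python3 -c "
from go import *
go(W(-17,3,58),-10.48,-7)"; python3 ang.py
```

```text
t: 12.97
tcp_pos: [536.7, -85.5, 60.6]
tcp_rot: [[0.182, 0.976, 0.122], [0.983, -0.181, -0.022], [0.001, 0.124, -0.992]]
wrist_force: [0.1, 0.3, -1.2]
finger_gap: 22.5
finger_force: 44.4
t: 13.22
tcp_pos: [538.4, -86.0, 62.6]
tcp_rot: [[0.183, 0.975, 0.127], [0.983, -0.181, -0.022], [0.001, 0.129, -0.992]]
wrist_force: [0.0, 0.1, -1.7]
finger_gap: 22.3
finger_force: 44.4
offset [ 0.003  -0.0072  0.0107] dr [ 0.0085 -0.0014 -0.0012] rows>= 1.0
side door~ 1.6435001594316136 757 grip [ 62.4 182.2 228.6] 102 stay~ 0.2157569716007547
top door~ 1.6567867256426383 163 grip [ 62.  177.8 229.9] 160 stay~ 0.22028930752626086
```

```bash
python3 -m jog '{"offset":[[0.002,-0.004,0.006],[0.003,-0.006,0.012],[0.003,-0.006,0.013]],"dr":[[0,0,0],[0,0,0],[0,0,0]]}'; python3 -m jog '{"offset":[[0,0,0],[0,0,0],[0,0,0],[0,0,0],[0,0,0]],"dr":[[0,0,0],[0,0,0],[0,0,0],[0,0,0],[0,0,0]]}' -0.2; python3 -m jog '{"offset":[[0,0,-0.02],[0,0,-0.05],[0,0,-0.09],[0,-0.02,-0.14],[0,-0.06,-0.18],[0,-0.1,-0.22],[0,-0.13,-0.28],[0,-0.13,-0.36]],"dr":[[0,0,0],[0,0,0],[0,0,0],[0,0,0],[0,0,0],[0,0,0],[0,0,0],[0,0,0]]}'
python3 - <<'E'
from go import *; from h import *; from ang import angles
for n in ('side','top'):
    im=robot.get_image(n); P=pts(im); hsv=cv2.cvtColor(im["color"],cv2.COLOR_RGB2HSV); print(*angles(im))
    d=P-O; q=np.stack([d@ex,d@ey,d@ez],-1)
    b=(im["depth"]>0)&(hsv[...,0]>100)&(hsv[...,0]<130)&(hsv[...,1]>120)&(q[...,2]>35)&(abs(q[...,0])<75)&(abs(q[...,1])<115)&(q[...,2]<90)
    print(n,b.sum(), cv2.minAreaRect(q[b][:,:2].astype(np.float32)), np.percentile(q[b][:,2],[5,50,95]))
    if n=='side': save(im,'s6',(290,80,400,250),3.5)
E
```

```text
t: 13.57
tcp_pos: [536.2, -84.3, 56.2]
tcp_rot: [[0.183, 0.975, 0.125], [0.983, -0.181, -0.022], [0.001, 0.127, -0.992]]
wrist_force: [-0.0, 0.4, -1.1]
finger_gap: 22.4
finger_force: 44.4
t: 13.98
tcp_pos: [536.9, -84.5, 56.8]
tcp_rot: [[0.183, 0.975, 0.126], [0.983, -0.181, -0.022], [0.001, 0.128, -0.992]]
wrist_force: [-0.7, 0.6, 0.0]
finger_gap: 34.4
finger_force: 0.0
t: 14.65
tcp_pos: [463.7, -71.1, 192.1]
tcp_rot: [[0.183, 0.976, 0.119], [0.983, -0.182, -0.021], [0.001, 0.121, -0.993]]
wrist_force: [1.2, 0.3, 0.3]
finger_gap: 34.0
finger_force: 0.0
door~ 1.643193161110874 990 grip [ 62.4 182.2 228.4] 102 stay~ 0.21515971956175894
side 234 ((-16.50035858154297, 52.912235260009766), (65.03208923339844, 67.84661865234375), 88.27181243896484) [48.83203171 53.65374436 59.90026263]
door~ 1.6556730355727782 168 grip [ 62.1 177.6 229.9] 157 stay~ 0.2201005207506499
top 419 ((-16.512191772460938, 53.36590576171875), (69.45564270019531, 60.2480354309082), 1.8342870473861694) [50.80455451 54.58374798 60.70727247]
```

View pics/s6.png

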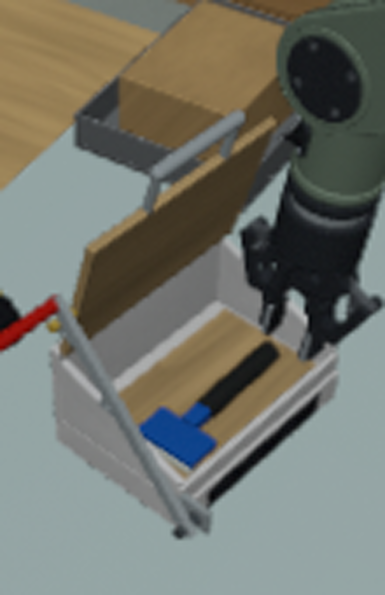

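The scraper lies flat on the tray at about x −16, y 0 in the locker frame, and the door is still locked. Next, the stay's red grip at (25,325).

```bash
python3 -c "
from go import *
go(W(0,100,340),-10.48,0); go(W(61.5,187,290),-10.48,0)"
```

```text
offset [ 0.2433  0.258  -0.3216] dr [ 0.1767 -0.0015 -0.0011] rows>= 5.0
offset [ 0.4608  0.3928 -0.1763] dr [ 0.1767 -0.0015 -0.0011] rows>= 7.0
```

```bash
python3 -m jog '{"offset":[[0.04,0,-0.05],[0.1,0.02,-0.12],[0.18,0.06,-0.2],[0.26,0.12,-0.26],[0.34,0.2,-0.28],[0.41,0.28,-0.28],[0.45,0.36,-0.26],[0.46,0.39,-0.24]],"dr":[[0,0,0],[0.03,0,0],[0.06,0,0],[0.1,0,0],[0.13,0,0],[0.16,0,0],[0.177,0,0],[0.177,0,0]]}' 0 30;  python3 -m jog '{"offset":[[0,0,0],[0,0,0],[0,0,0]],"dr":[[0,0,0],[0,0,0],[0,0,0]]}'; python3 -c "
from go import *
from h import *
go(W(61.5,187,217),-10.48)
im=robot.get_image('wrist'); save(im,'w7'); print(proj(im,W(61.5,187,225)))"; python3 ang.py
```

```text
t: 15.42
tcp_pos: [645.7, 85.6, 308.7]
tcp_rot: [[0.18, 0.984, -0.006], [0.984, -0.18, 0.005], [0.003, -0.007, -1.0]]
wrist_force: [0.3, -0.7, -0.4]
finger_gap: 42.5
finger_force: 0.0
t: 15.67
tcp_pos: [640.9, 82.6, 307.8]
tcp_rot: [[0.183, 0.983, -0.012], [0.983, -0.183, 0.003], [0.001, -0.012, -1.0]]
wrist_force: [-0.2, 0.5, 0.2]
finger_gap: 43.0
finger_force: 0.0
offset [0.0016 0.0179 0.2269] dr [-0.0159 -0.0008 -0.0012] rows>= 3.0
[329.70643281 210.18820732]
side door~ 1.6440435128294546 1060 grip [ 62.6 183.1 228.9] 104 stay~ 0.2157203663134295
top door~ 1.657070037134836 91 grip [ 61.7 161.2 229.9] 103 stay~ 0.22132197040041401
```

View pics/w7.png

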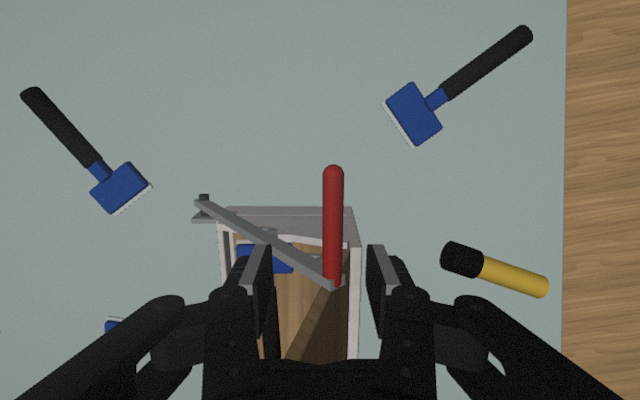

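The red grip runs from (333,165) to (333,285), and the aim point (330,210) is about 2 mm off. I'll correct that and descend.

```bash
python3 -m jog '{"offset":[[0.001,0.01,0.04],[0.002,0.021,0.1],[0.002,0.021,0.16],[0.002,0.021,0.21],[0.002,0.021,0.227],[0.002,0.021,0.227],[0.002,0.021,0.227]],"dr":[[0,0,0],[-0.016,0,0],[-0.016,0,0],[-0.016,0,0],[-0.016,0,0],[-0.016,0,0],[-0.016,0,0]]}'; python3 -m jog '{"offset":[[0,0,0],[0,0,0],[0,0,0],[0,0,0],[0,0,0]],"dr":[[0,0,0],[0,0,0],[0,0,0],[0,0,0],[0,0,0]]}' -1 25
python3 - <<'E'
from go import *
s=robot.sense();R=np.array(s["tcp_rot"]); d=s["tcp_pos"]-O; x=d@ex+90; z=d[2]+8-40; r=np.hypot(x,z);a=np.arctan2(z,x); print(r,a-np.radians(38.7))
for k in (.03,.06,.09,.12,.15,.17): print(k,np.round(R.T@((r*np.cos(a+k)-x)*ex+(r*np.sin(a+k)-z)*ez)/400,4))
E
```

```text
t: 16.4
tcp_pos: [649.2, 82.3, 218.6]
tcp_rot: [[0.183, 0.983, 0.003], [0.983, -0.183, 0.001], [0.002, 0.003, -1.0]]
wrist_force: [-0.1, 0.5, 0.7]
finger_gap: 42.7
finger_force: 0.0
t: 16.82
tcp_pos: [649.6, 82.5, 218.8]
tcp_rot: [[0.183, 0.983, 0.004], [0.983, -0.183, 0.001], [0.002, 0.004, -1.0]]
wrist_force: [-0.0, 0.1, 6.4]
finger_gap: 12.9
finger_force: 24.7
242.04824976510497 0.2058687198807473
0.03 [ 0.     -0.0141 -0.0114]
0.06 [ 0.     -0.0286 -0.0224]
0.09 [ 0.     -0.0434 -0.0329]
0.12 [ 0.     -0.0585 -0.0429]
0.15 [ 0.     -0.0739 -0.0526]
0.17 [ 0.0001 -0.0843 -0.0587]
```

Pinched, so I'll lift the stay and hold it while I watch the door.

```bash
python3 -m jog '{"offset":[[0,-0.014,-0.011],[0,-0.029,-0.022],[0,-0.043,-0.033],[0,-0.058,-0.043],[0,-0.074,-0.053],[0,-0.079,-0.056],[0,-0.079,-0.056]],"dr":[[0,0,0],[0,0,0],[0,0,0],[0,0,0],[0,0,0],[0,0,0],[0,0,0]]}'; python3 ang.py | head -1;  python3 -m jog '{"offset":[[0,0,0],[0,0,0],[0,0,0],[0,0,0],[0,0,0],[0,0,0],[0,0,0]],"dr":[[0,0,0],[0,0,0],[0,0,0],[0,0,0],[0,0,0],[0,0,0],[0,0,0]]}'; python3 ang.py
```

```text
t: 17.4
tcp_pos: [618.0, 88.4, 241.6]
tcp_rot: [[0.182, 0.983, 0.005], [0.983, -0.182, 0.001], [0.002, 0.005, -1.0]]
wrist_force: [3.9, -0.5, 5.8]
finger_gap: 13.1
finger_force: 24.9
side door~ 1.5606987228506655 662 grip [ 31.6 208.1 251. ] 32 stay~ 0.37249224141629533
t: 18.08
tcp_pos: [618.6, 88.3, 241.3]
tcp_rot: [[0.183, 0.983, 0.006], [0.983, -0.183, 0.001], [0.002, 0.005, -1.0]]
wrist_force: [4.5, -1.4, 5.8]
finger_gap: 13.3
finger_force: 24.9
side door~ 1.3865991519007879 153 grip [ 32.8 208.8 250.8] 34 stay~ 0.3678087065085366
top door~ 1.4167221468123712 1696 grip [ 30.7 153.8 251.9] 79 stay~ 0.37748736557542106
```

```bash
python3 -m jog '{"offset":[[0,0.014,0.01],[0,0.03,0.021],[0,0.035,0.025],[0,0.035,0.025]],"dr":[[0,0,0],[0,0,0],[0,0,0],[0,0,0]]}'; python3 -m jog '{"offset":[[0,0,0],[0,0,0],[0,0,0],[0,0,-0.03],[0,0,-0.09],[0,0,-0.16],[0,0,-0.2],[0,0,-0.2]],"dr":[[0,0,0],[0,0,0],[0,0,0],[0,0,0],[0,0,0],[0,0,0],[0,0,0],[0,0,0]]}' 1; python3 ang.py;  python3 -m jog '{"offset":[[0,0,0],[0,0,0],[0,0,0],[0,0,0],[0,0,0],[0,0,0],[0,0,0]],"dr":[[0,0,0],[0,0,0],[0,0,0],[0,0,0],[0,0,0],[0,0,0],[0,0,0]]}'; python3 ang.py
```

```text
t: 18.52
tcp_pos: [633.2, 85.6, 231.4]
tcp_rot: [[0.183, 0.983, 0.007], [0.983, -0.183, 0.001], [0.002, 0.007, -1.0]]
wrist_force: [5.0, -0.5, 8.2]
finger_gap: 12.6
finger_force: 25.2
t: 19.18
tcp_pos: [632.0, 85.9, 313.3]
tcp_rot: [[0.182, 0.983, 0.007], [0.983, -0.183, 0.002], [0.003, 0.006, -1.0]]
wrist_force: [-0.3, 0.8, 0.3]
finger_gap: 85.5
finger_force: 0.0
side door~ 1.019895373565612 984 grip [ 48.1 182.4 239.2] 101 stay~ 0.28899136571248585
top door~ 0.986202750109687 2966 grip [ 48.  158.9 240.7] 94 stay~ 0.2931679260301838
t: 19.87
tcp_pos: [631.6, 85.6, 309.5]
tcp_rot: [[0.183, 0.983, 0.001], [0.983, -0.183, 0.001], [0.001, 0.001, -1.0]]
wrist_force: [-0.1, 0.4, -0.0]
finger_gap: 85.4
finger_force: 0.0
side door~ 0.6491654240087532 1766 grip [ 55.6 184.1 234.1] 100 stay~ 0.2518083611774301
top door~ 0.6474301569638405 3484 grip [ 54.6 159.  235.6] 94 stay~ 0.25879212741668245
```

```bash
python3 -m jog '{"offset":[[0,-0.05,-0.05],[0,-0.1,-0.1],[0,-0.1,-0.1],[0,-0.1,-0.1],[0,-0.1,-0.1],[0,-0.1,-0.1],[0,-0.1,-0.1],[0,-0.1,-0.1]],"dr":[[0,0,0],[0,0,0],[0,0,0],[0,0,0],[0,0,0],[0,0,0],[0,0,0],[0,0,0]]}'; python3 ang.py;  python3 -m jog '{"offset":[[0,0,0],[0,0,0],[0,0,0],[0,0,0],[0,0,0],[0,0,0],[0,0,0]],"dr":[[0,0,0],[0,0,0],[0,0,0],[0,0,0],[0,0,0],[0,0,0],[0,0,0]]}'; python3 ang.py
python3 - <<'E'
from h import *
im=robot.get_image('side'); save(im,'s8',(290,80,400,250),3.5)
E
```

```text
t: 20.63
tcp_pos: [592.5, 92.7, 348.3]
tcp_rot: [[0.183, 0.983, -0.0], [0.983, -0.183, 0.001], [0.001, -0.0, -1.0]]
wrist_force: [-0.5, 0.3, 0.3]
finger_gap: 85.4
finger_force: 0.0
side door~ 0.6492545300766039 1766 grip [ 55.5 182.3 233.9] 102 stay~ 0.25184670162085043
top door~ 0.6465112427854196 3553 grip [ 54.4 151.9 235.6] 63 stay~ 0.25940845581729155
t: 21.32
tcp_pos: [592.2, 92.8, 349.6]
tcp_rot: [[0.183, 0.983, 0.002], [0.983, -0.183, 0.001], [0.001, 0.001, -1.0]]
wrist_force: [0.5, 0.2, -0.3]
finger_gap: 85.6
finger_force: 0.0
side door~ 0.6487319316948041 1767 grip [ 55.3 184.4 234.5] 104 stay~ 0.2536850602201278
top door~ 0.6462587616180309 3551 grip [ 54.3 151.6 236. ] 62 stay~ 0.2607309426518487
```

View pics/s8.png

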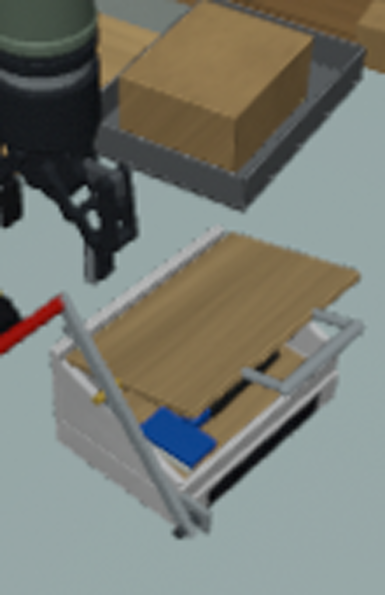

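The door is at rest ajar on the stay. It reads about 0.65 off its top face, which is about 0.61 after allowing for the panel thickness, and the stay is at 0.25. The scraper lies flat on the tray at (180,435) and the gripper is clear of everything, so I'll hand in.

```bash
python3 -c "
from plant import robot
print(robot.close_job())"
```

```text
the job is handed in; nothing more can be done
None
```

The job is handed in, but no verdict came back: by the cameras, the door rests ajar at about 0.61 rad with the stay's lower notch on the pin (stay about 0.25), the blue scraper lies flat on the tray, and the gripper is open and clear at 21 s.

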